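# Check two brake levers against their stops

### The arm

A 6-joint arm with a two-finger parallel gripper is mounted at the origin on a cart in front of the work surface, level with it; the furniture and walls round the work are solid. World frame = base frame: x ahead of the robot, y to its left, z up, the work surface at z = 0. Lengths are in m, angles in degrees, forces in N, time in s.
With the tool pointing down it reaches from about 0.25 to 0.725 m from the base axis. Payload 9.7 kg.
Tool frame: the origin (TCP) lies at the very end of the fingers, on their centre line; the grasp point (between the pads) lies 19 mm behind it (bot.grip_point_offset is the z of the grasp point in the tool frame, in m); z points along the fingers, x is the direction in which the jaws open and shut, and the axes are right-handed (so a half turn about z gives the same grasp; the last joint's range is limited). The gripper opens to 85 mm and grips with 20 to 120 N. Pads are 22 mm wide; open, the fingers measure 114 mm over their backs; the gripper's body (76 mm by 85 mm) begins 54 mm behind the grasp point. The pads swing forward as they close: fully open they stand 13 mm farther back than shut.
Start: joints at [74.943, 4.979, 10.078, 95.1, 0, 90], TCP at [0.143, 0.531, 0.231] pointing down, gripper open.
Joint ranges: [-179.16, 179.16], [-48.56, 103.87], [-65.8, 70.77], [-126.05, 130.52], [-82.76, 87.17], [-180, 180]. Speed limits (degrees/s): [127.2, 127.2, 147.25, 180, 180, 180].

### API

Orientations are given as [roll, pitch, yaw] about the fixed x, y, z axes, in that order (R = Rz(yaw) Ry(pitch) Rx(roll)).
In Python, from workcell import get_obs, viewer, job_done, bot gives the robot as it stands.
- The arm moves only by the shell command python3 -m handwheel 'ROWS' [FORCE]. ROWS is JSON, a list of rows, each a list of 5 numbers: the closure, from 0 (fully open) to 1 (shut), then the shift along the world's x, y, z in m, then the turn about the world's z in degrees. A call has 1 to 5 rows; each row is the pose to reach, as a shift and turn from the pose measured when the call began; what a row does not reach only later rows make up. A row lasts 1/10 s, in which the tool goes at most 50 mm and 8.59 degrees, less where a joint would pass 70% of its speed; a pose out of reach is approached as far as the arm can. A call with a gripper value outside its range is refused whole. The fingers move at their own pace and stop on an object; FORCE is the grip in N (left out, the last holds). Time passes only in rows, so rows that repeat a pose let the fingers close. It gives the time, the measured TCP pose, the force and the opening at its end, in the units of the state.
- get_obs(): the state, without advancing time (a new reading comes with each control period).
- viewer.camera(name): name is "side" or "top"; returns a dict with "color" (400x640x3 uint8, blue, green, red), "K" (3x3 intrinsics, pixels), "origin" and "orientation" of the camera in the world. Camera axes: x right, y down, z forward; pixel columns grow to the right and rows downward; lengths in m; the calibration is good to about 2 mm. A picture is of the moment at which its call begins. There is no depth.
- job_done(): hands the job in, once; it reports no verdict.
The state is a dict: "time": time; "q": joint angles; "qd": joint speeds; "joint_efforts": joint torques, N m; "ee_pos": TCP position; "tcp_rot": TCP orientation; "wrist_force": force on the tool from outside, world axes, zero at the start; "torque": the same for the moment, N m; "opening": finger opening in m.
Only numpy, scipy, OpenCV 4.12 (cv2) and the standard library are available. Lean on these libraries where they do the work, as an engineer would, in place of code of your own. Each camera call takes 0.05 s, during which the arm holds its last target.

### The job

Check the two hand levers on the bench stands with closed fingers, pressing each on its front face with the outside of the fingers: first press the longer lever in toward its bar until it comes up against its stop, keep it there for about a second, and let it spring right back out. Then press the shorter lever in the same way and finish while still holding it in against its stop, so that it can be seen to stop short of the bar. Press firmly but do not force the levers, do not pinch or hook them or touch the bars, and leave the other things where they are.

Things in the scene. Friction and masses are not known exactly. Their poses are not given: they have to be found in the camera images.
- long_stand: Fixed stand of the long-lever unit: dark base plate 110x100x12 mm, aluminium post, level bar on top; nothing on it higher than 137 mm. Origin: on the desk under the middle of the bar. x axis: level, from lever to bar, the way the lever is pressed; z up; the bar lies along y. The blade runs from its pivot toward the stand's -y.
- long_bar: The long unit's steel bar stub, 210 mm long, with rubber grip 32 mm across, fixed to the stand; origin in its middle, 115 mm above the desk, its axis along y. Not to be touched.
- long_blade: Blade of the long lever, the longer one (four-finger): dark metal, 16 mm high, 10 mm thick, 18 mm ball at its end 150 mm from the pivot, mid height 115 mm above the desk like the bar. Turns with the lever; origin on the pivot axis, axes as the stand's at rest. At rest its front face is about 86 mm in front of the bar's axis.
- long_rear: The rear face of the long lever's blade, a 5 mm strip which faces the bar. Same origin and axes as the blade. Not to be touched: a touch there means that the lever was pinched or hooked.
- long_pivot (a point): The long lever's vertical pivot, 115 mm above the desk, 60 mm in front of the bar's axis; fixed to the stand.
- long_press (a point): A good place to press: on the blade's front face (away from the bar), 120 mm along from the pivot, at mid height. Moves with the lever. Nothing else stands within 25 mm in front of it.
- long_lever (a joint): Swing of the long lever about its pivot, rad: 0 at rest (sprung out), 0.28 at its built-in stop, where the blade still stands about 17 mm off the grip. The spring always returns it to 0; at the press place it takes about 1 N to start and 3 N just before the stop, plus rubbing; past the stop force climbs steeply.
- short_stand: Fixed stand of the short-lever unit: dark base plate 110x100x12 mm, aluminium post, level bar on top; nothing on it higher than 137 mm. Origin: on the desk under the middle of the bar. x axis: level, from lever to bar, the way the lever is pressed; z up; the bar lies along y. The blade runs from its pivot toward the stand's +y.
- short_bar: The short unit's steel bar stub, 210 mm long, with rubber grip 32 mm across, fixed to the stand; origin in its middle, 115 mm above the desk, its axis along y. Not to be touched.
- short_blade: Blade of the short lever, the shorter one (two-finger): dark metal, 16 mm high, 10 mm thick, 18 mm ball at its end 105 mm from the pivot, mid height 115 mm above the desk like the bar. Turns with the lever; origin on the pivot axis, axes as the stand's at rest. At rest its front face is about 86 mm in front of the bar's axis.
- short_rear: The rear face of the short lever's blade, a 5 mm strip which faces the bar. Same origin and axes as the blade. Not to be touched: a touch there means that the lever was pinched or hooked.
- short_pivot (a point): The short lever's vertical pivot, 115 mm above the desk, 60 mm in front of the bar's axis; fixed to the stand.
- short_press (a point): A good place to press: on the blade's front face (away from the bar), 75 mm along from the pivot, at mid height. Moves with the lever. Nothing else stands within 25 mm in front of it.
- short_lever (a joint): Swing of the short lever about its pivot, rad: 0 at rest (sprung out), 0.34 at its built-in stop, where the blade still stands about 23 mm off the grip. The spring always returns it to 0; at the press place it takes about 1 N to start and 3 N just before the stop, plus rubbing; past the stop force climbs steeply.
- stepper_motor: Bystander, loose: a square motor 47x42x61 mm standing shaft up; origin under its centre.
- side_cutters: Bystander, loose: side cutters 49x122x11 mm lying flat; origin under the centre.
- spanner: Bystander, loose: small spanner 21x113x7 mm lying flat; origin under the centre.
- bearing_0: Bystander, loose: ball bearing 22x22x7 mm lying flat; origin under the centre.
- sample_jar: Bystander, loose: jar with screw lid 72x72x76 mm; origin under the centre. (Not listed: tall test equipment stands fixed on the right, about x 0.5 to 0.8, y below -0.2; pass it high or nearer to the robot.)

How it is judged:
By the outcome, as a careful person would: the job done as asked, in the order asked, and still so for the second after the job is handed in, while the arm keeps its last pose, push and grip.
It also fails if it takes over 58 s, if anything falls off the work surface, if the arm or the gripper's body presses on something with over 40 N, if the wrist force passes 120 N, or if a joint passes its speed limit or range.

## Working session

There is one attempt and no reset: what is moved stays moved. The work goes in short steps, Python scripts to look and compute and a shell command to move; the robot and the scene stay as the last step left them, time stands still between calls to the robot, and variables do not carry over. Pictures are saved under pics/ and viewed, and the job is handed in when it is done.

```bash
ls; mkdir -p pics; python3 - <<'E'
from workcell import get_obs, viewer, job_done, bot
import cv2
print(get_obs())
for n in("side","top"):
    c=viewer.camera(n);cv2.imwrite(f"pics/{n}0.png",c["color"]);print(n,c["K"],c["origin"],c["orientation"])
E
```

```text
pics
{'time': 0.0, 'q': array([ 7.49433829e+01,  5.01157415e+00,  1.00330344e+01,  9.51000260e+01,
       -1.39843546e-03,  9.00003760e+01]), 'qd': array([ 0.11182964, -0.02569823,  0.01117849,  0.00335303, -0.02597754,
        0.04643204]), 'joint_efforts': array([ 1.74159097e-03, -5.20397329e+01,  4.64797175e+01,  1.67126663e-02,
        1.06026819e-04, -1.07634204e-05]), 'ee_pos': array([0.1428195 , 0.53088379, 0.23056581]), 'tcp_rot': array([1.79998601e+02, 7.85656853e-02, 7.49430068e+01]), 'wrist_force': array([ 0.71162867,  0.06195897, -1.16542451]), 'torque': array([-0.00461127,  0.0039603 , -0.00809614]), 'opening': 0.0857999873132341}
side [[387.5636105    0.         318.21909551]
 [  0.         387.5636105  200.35849725]
 [  0.           0.           1.        ]] [ 0.17853711 -0.52480234  0.51362581] [-1.16657612e+02  1.13999651e-01 -3.05233006e+01]
top [[412.33390474   0.         312.2719287 ]
 [  0.         412.33390474 204.22639222]
 [  0.           0.           1.        ]] [0.50203531 0.1530585  0.99929732] [-173.58802599    0.26164075  -90.08673178]
```

View pics/top0.png

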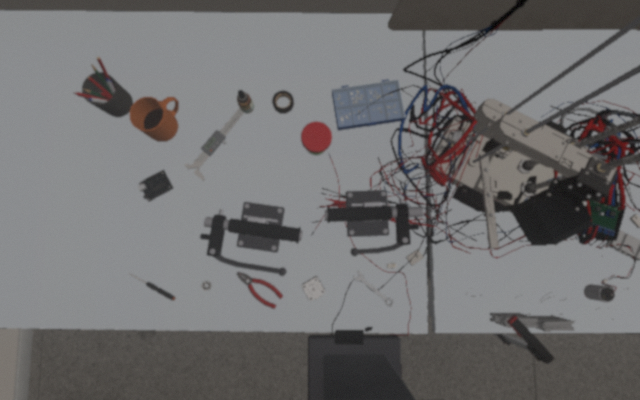

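View pics/side0.png

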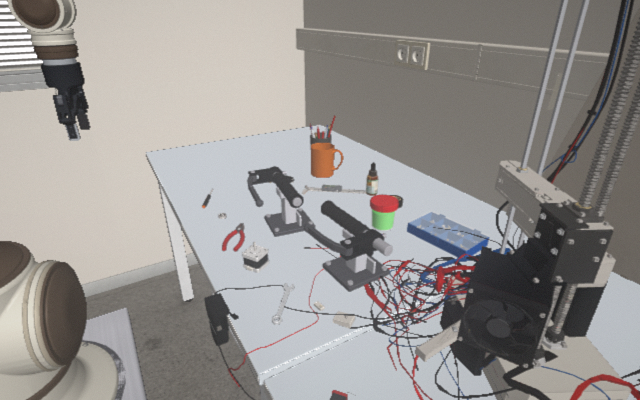

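```bash
cat > h.py <<'E'
import numpy as np, cv2
from scipy.spatial.transform import Rotation as R
from workcell import get_obs, viewer
def cam(n):
    c=viewer.camera(n);c["R"]=R.from_euler('xyz',c["orientation"],degrees=True).as_matrix();return c
def ray(c,uv,z):
    d=c["R"]@np.linalg.solve(c["K"],[uv[0],uv[1],1]);o=np.array(c["origin"]);return o+d*(z-o[2])/d[2]
def proj(c,p):
    q=c["K"]@(c["R"].T@(np.array(p)-c["origin"]));return q[:2]/q[2]
def crop(c,x,y,w,h,s,f):
    cv2.imwrite(f,cv2.resize(c["color"][y:y+h,x:x+w],None,fx=s,fy=s,interpolation=cv2.INTER_CUBIC))
E
python3 - <<'E'
from h import *
c=cam("top");crop(c,195,180,120,110,6,"pics/tl.png");crop(c,315,180,120,100,6,"pics/tr.png")
print(proj(c,get_obs()["ee_pos"]),proj(c,[0,0,0]))
c=cam("side");crop(c,235,155,160,140,5,"pics/s.png")
E
```

```text
[ 99.74077867 456.37882517] [382.02045126 472.94307688]
```

View pics/tl.png

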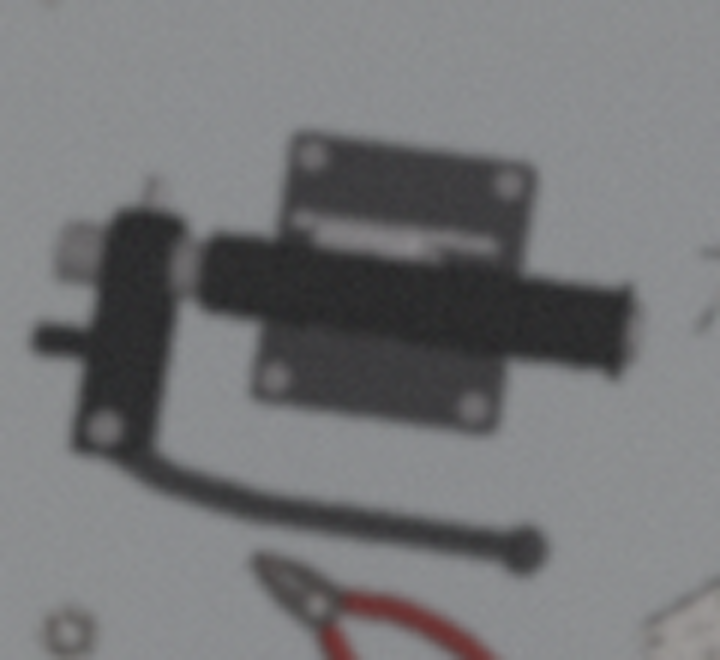

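View pics/tr.png

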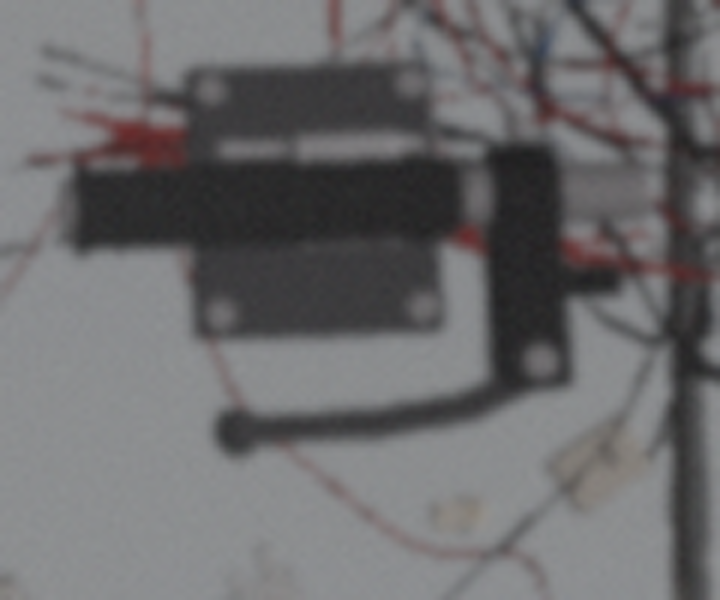

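View pics/s.png

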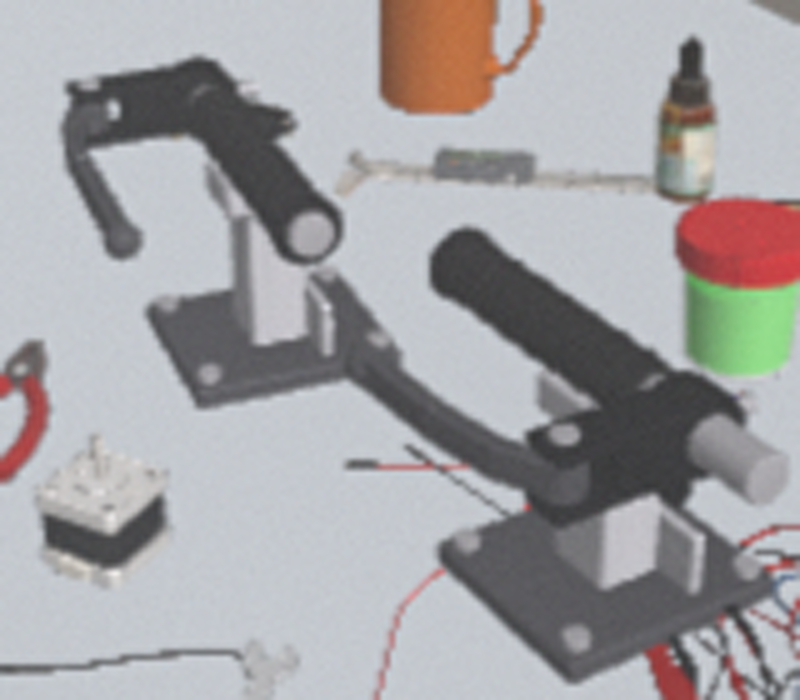

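```bash
python3 - <<'E'
from h import *
c=cam("top")
def P(o,uv,z): return ray(c,np.array(o)+np.array(uv)/6,z)
np.set_printoptions(precision=4,suppress=True)
for nm,o,ball,piv,cor,b in [("L",(195,180),(524,549),(104,428),[(300,132),(537,165),(495,433),(253,398)],[(203,273),(630,330)]),("S",(315,180),(235,432),(540,360),[(190,69),(428,69),(440,330),(198,335)],[(76,207),(462,200)])]:
    B=P(o,ball,.115);V=P(o,piv,.13)
    C=[P(o,q,.012) for q in cor]; print(nm,"ball",B,"piv",V,"dist",np.linalg.norm((B-V)[:2]))
    print(" sides",[np.linalg.norm(C[i]-C[(i+1)%4]) for i in range(4)],"centre",np.mean(C,0))
    e=[P(o,q,.115) for q in b]; d=e[0]-e[1]; print(" bar",e, np.degrees(np.arctan2(-d[0],d[1])), "plate yaw",[np.degrees(np.arctan2(-(C[i]-C[j])[0],(C[i]-C[j])[1])) for i,j in((0,1),(3,2))])
    yaw=np.arctan2(-d[0],d[1]); X=np.array([np.cos(yaw),np.sin(yaw)]);Y=np.array([-X[1],X[0]])
    m=np.mean(C,0)[:2]
    for n,p in(("ball",B),("piv",V),("e0",e[0]),("e1",e[1])): print("  ",n,"in stand",(p[:2]-m)@X,(p[:2]-m)@Y)
E
```

```text
L ball [0.458  0.2206 0.115 ] piv [0.5008 0.3666 0.13  ] dist 0.15208915585683544
 sides [np.float64(0.09637016724429667), np.float64(0.10801369280409172), np.float64(0.09731374895818488), np.float64(0.10772804047766911)] centre [0.5587 0.2802 0.012 ]
 bar [array([0.5558, 0.3362, 0.115 ]), array([0.5352, 0.1833, 0.115 ])] -7.679780228686847 plate yaw [np.float64(-8.071886920239747), np.float64(-8.246944933736959)]
   ball in stand -0.09176207031810663 -0.07250940624893276
   piv in stand -0.06892754162166476 0.07785580125751188
   e0 in stand -0.010311272312302834 0.05510385616716762
   e1 in stand -0.010311272312302836 -0.09918235353442052
S ball [0.4989 0.0679 0.115 ] piv [ 0.5238 -0.0376  0.13  ] dist 0.10842367693608751
 sides [np.float64(0.09579467901887269), np.float64(0.10490778760926339), np.float64(0.09629663364758263), np.float64(0.10692848365479961)] centre [0.5907 0.0252 0.012 ]
 bar [array([0.5791, 0.1239, 0.115 ]), array([ 0.5814, -0.0145,  0.115 ])] 0.9330924614747124 plate yaw [np.float64(-0.1243405296516328), np.float64(1.085130300012253)]
   ball in stand -0.09115301941089171 0.04418996280151892
   piv in stand -0.06796170161648361 -0.06172442007115728
   e0 in stand -0.010013714924135018 0.09884089843830429
   e1 in stand -0.010013714924135017 -0.039543037843484015
```

```bash
python3 - <<'E'
from h import *
c=cam("side")
for p in ([.458,.2206,.115],[.4571,.251,.115],[.5008,.3666,.13],[.4989,.0679,.115],[.4943,.0379,.115],[.5238,-.0376,.13],[.5352,.1833,.115],[.5791,.1239,.115]): print((proj(c,p)-[235,155])*5)
E
python3 -m handwheel '[[1,0.03,-0.03,0,-8],[1,0.06,-0.06,0,-16],[1,0.09,-0.09,0,-24],[1,0.12,-0.12,0,-32],[1,0.15,-0.15,0,-40]]' 40
```

```text
[114.18423764 237.21389309]
[ 87.07055974 212.22813113]
[79.82209181 82.55953948]
[355.85460229 361.41224105]
[382.76734135 398.2835665 ]
[555.77736801 435.44508303]
[303.21408216 229.86194214]
[452.99826243 258.86831517]
time: 0.8
ee_pos: [0.2937, 0.3797, 0.2311]
tcp_rot: [-180.0, 0.0, 34.6]
wrist_force: [-0.0, 0.5, -0.4]
opening: 0.0121
```

```bash
python3 -m handwheel '[[1,0.03,-0.03,0,-8],[1,0.06,-0.06,0,-16],[1,0.09,-0.09,0,-24],[1,0.112,-0.126,0,-32],[1,0.112,-0.126,0,-32]]'
python3 -m handwheel '[[1,0,0,-0.04,0],[1,0,0,-0.08,0],[1,0,0,-0.11,0],[1,0,0,-0.131,0],[1,0,0,-0.131,0]]'
python3 - <<'E'
from h import *
c=cam("top");crop(c,195,180,120,110,6,"pics/tl1.png")
c=cam("side");crop(c,235,125,160,140,5,"pics/s1.png");print(get_obs()["ee_pos"],get_obs()["wrist_force"])
E
```

```text
time: 1.3
ee_pos: [0.4077, 0.2503, 0.231]
tcp_rot: [179.9, -0.0, 2.1]
wrist_force: [-1.7, -0.4, 0.7]
opening: -0.0
time: 1.8
ee_pos: [0.406, 0.2498, 0.0972]
tcp_rot: [179.8, 0.2, 2.2]
wrist_force: [0.1, -0.6, -0.2]
opening: -0.0001
[0.40756661 0.2506163  0.10070508] [-0.1647269  -0.2598548   0.10518522]
```

View pics/tl1.png

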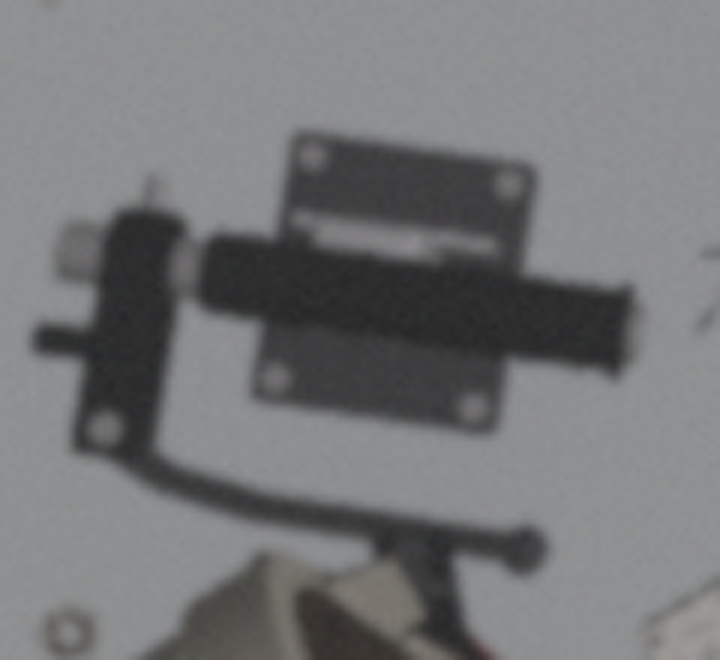

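View pics/s1.png

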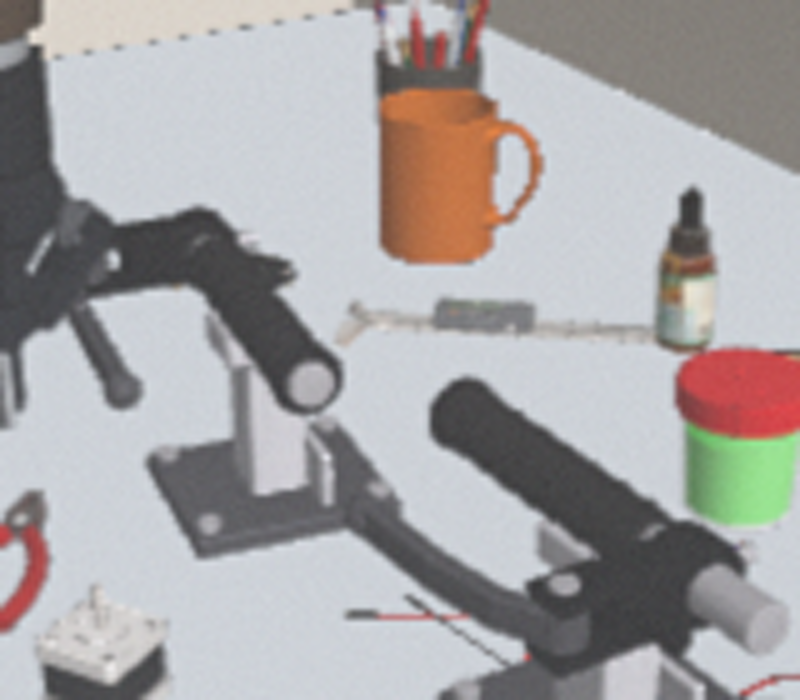

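```bash
python3 - <<'E'
from h import *
c=cam("side");crop(c,195,95,110,130,5,"pics/s2.png")
o=np.array([.4076,.2506,.1007])
for dx in(0,.015,.04):
  for dz in (0,.03,.06,.08): print(dx,dz,(proj(c,o+[dx,0,dz])-[195,95])*5)
E
```

```text
0 0 [188.29458878 565.06326596]
0 0.03 [181.56557529 506.13335067]
0 0.06 [174.62579497 445.35762674]
0 0.08 [169.87724036 403.77175074]
0.015 0 [219.58469347 557.3063151 ]
0.015 0.03 [213.38642376 498.71303906]
0.015 0.06 [206.9955346  438.29889918]
0.015 0.08 [202.62345059 396.9688608 ]
0.04 0 [270.68980898 544.63713827]
0.04 0.03 [265.34233159 486.59742792]
0.04 0.06 [259.83081943 426.77733968]
0.04 0.08 [256.0615818  385.86730974]
```

View pics/s2.png

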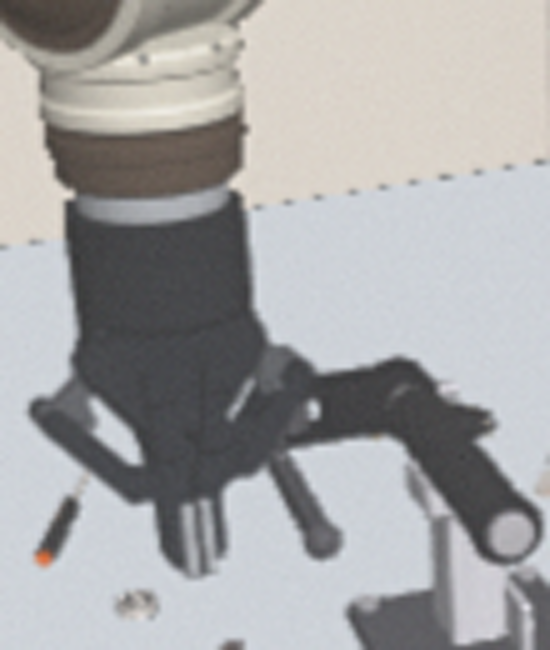

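```bash
python3 -m handwheel '[[1,0.015,0,0,0],[1,0.028,0,0,0],[1,0.028,0,0,0]]'
python3 -m handwheel '[[1,0.005,0,0,0],[1,0.01,0,0,0],[1,0.01,0,0,0]]'
python3 -m handwheel '[[1,0.005,0,0,0],[1,0.01,0,0,0],[1,0.01,0,0,0]]'
```

```text
time: 2.25
ee_pos: [0.4377, 0.2512, 0.1025]
tcp_rot: [-180.0, -0.2, 2.1]
wrist_force: [-0.5, -0.0, -0.4]
opening: -0.0001
time: 2.55
ee_pos: [0.448, 0.2512, 0.1025]
tcp_rot: [-180.0, -0.2, 2.1]
wrist_force: [-1.3, 0.7, 0.6]
opening: -0.0004
time: 2.85
ee_pos: [0.4584, 0.2511, 0.1023]
tcp_rot: [-180.0, -0.2, 2.1]
wrist_force: [-1.7, -1.2, 1.3]
opening: 0.0001
```

```bash
python3 -m handwheel '[[1,0.004,0,0,0],[1,0.008,0,0,0],[1,0.012,0,0,0],[1,0.012,0,0,0]]'
python3 -m handwheel '[[1,0.003,0,0,0],[1,0.003,0,0,0]]'
python3 - <<'E'
from h import *
c=cam("top");crop(c,195,180,120,110,6,"pics/tl2.png")
print(np.mean([get_obs()["wrist_force"]],0))
E
```

```text
time: 3.25
ee_pos: [0.4707, 0.2509, 0.1022]
tcp_rot: [-180.0, -0.1, 2.1]
wrist_force: [-3.7, -3.5, 0.2]
opening: -0.0007
time: 3.45
ee_pos: [0.4738, 0.2508, 0.1021]
tcp_rot: [180.0, -0.1, 2.0]
wrist_force: [-4.8, -2.8, 0.2]
opening: -0.0002
[-4.45245514 -3.84633276  0.2865687 ]
```

View pics/tl2.png

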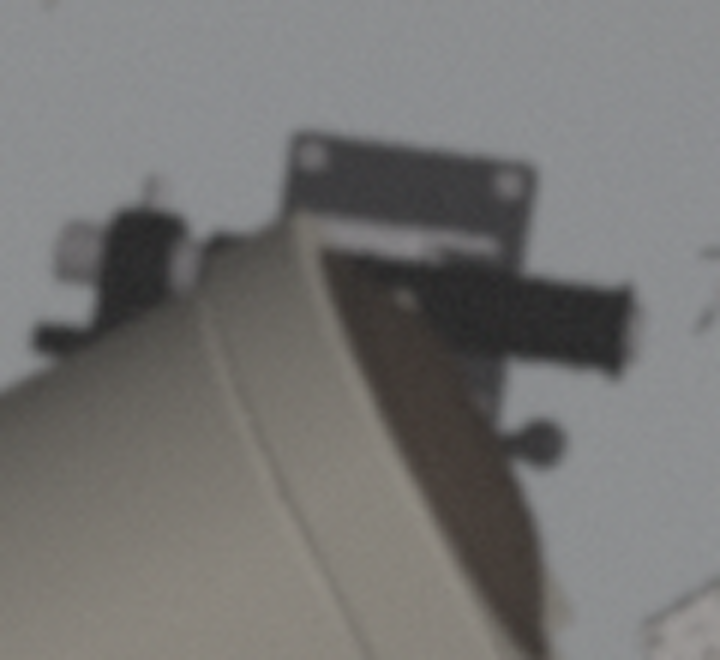

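```bash
cat >> h.py <<'E'
def ang(c,uv,pivot,ball0):
    b=ray(c,uv,.115)[:2]-pivot; a=np.array(ball0)-pivot
    return np.arctan2(a[0]*b[1]-a[1]*b[0],a@b), np.linalg.norm(b)
E
python3 - <<'E'
from h import *
c=cam("top")
print(ang(c,(195+544/6,180+445/6),np.array([.5008,.3666]),[.458,.2206]))
E
python3 -m handwheel '[[1,0.002,0,0,0],[1,0.002,0,0,0]]'
```

```text
(np.float64(0.24398108649829206), np.float64(0.15295758941040685))
time: 3.75
ee_pos: [0.4754, 0.2507, 0.1021]
tcp_rot: [180.0, -0.1, 2.1]
wrist_force: [-3.7, -4.2, 1.0]
opening: 0.0002
```

```bash
python3 -m handwheel '[[1,0.002,0,0,0],[1,0.002,0,0,0]]'
python3 -m handwheel '[[1,0.001,0,0,0],[1,0.001,0,0,0]]'
python3 -m handwheel '[[1,0.001,0,0,0],[1,0.001,0,0,0]]'
```

```text
time: 3.95
ee_pos: [0.4771, 0.2505, 0.1021]
tcp_rot: [180.0, -0.1, 2.1]
wrist_force: [-4.9, -3.6, 2.3]
opening: 0.0004
time: 4.15
ee_pos: [0.4774, 0.2504, 0.1021]
tcp_rot: [180.0, -0.0, 2.1]
wrist_force: [-6.3, -3.5, 2.0]
opening: -0.0002
time: 4.35
ee_pos: [0.4775, 0.2504, 0.1021]
tcp_rot: [180.0, 0.1, 2.1]
wrist_force: [-8.5, -3.0, 2.7]
opening: -0.0003
```

```bash
python3 -m handwheel '[[1,0.001,0,0,0],[1,0.001,0,0,0],[1,0.001,0,0,0],[1,0.001,0,0,0],[1,0.001,0,0,0]]'
python3 - <<'E'
from h import *
c=cam("top");crop(c,195,180,120,110,6,"pics/tl3.png")
print(get_obs()["wrist_force"])
E
```

```text
time: 4.85
ee_pos: [0.4775, 0.2504, 0.1021]
tcp_rot: [180.0, 0.2, 2.1]
wrist_force: [-8.8, -3.4, 3.5]
opening: 0.0002
[-8.51971989 -3.16722093  2.67183457]
```

View pics/tl3.png

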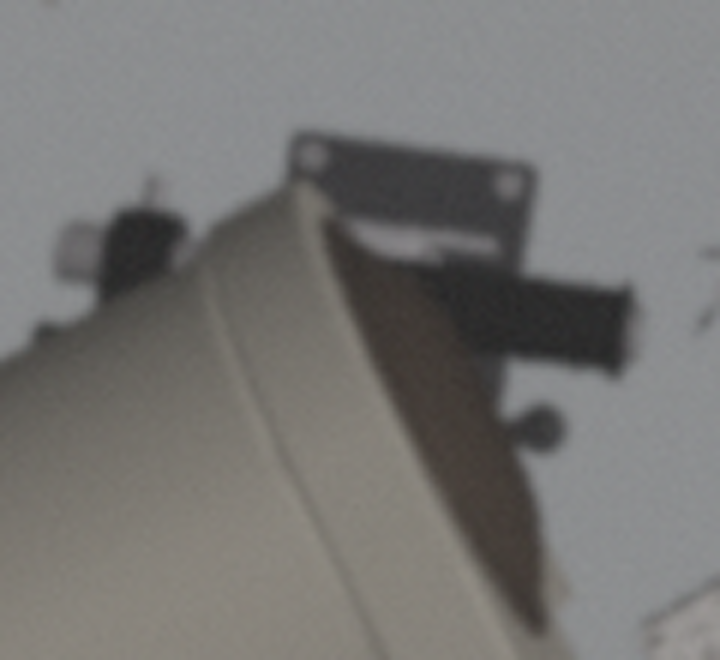

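```bash
python3 -m handwheel '[[1,0.001,0,0,0],[1,0.001,0,0,0],[1,0.001,0,0,0],[1,0.001,0,0,0]]'
python3 -m handwheel '[[1,-0.008,0,0,0],[1,-0.016,0,0,0],[1,-0.024,0,0,0],[1,-0.032,0,0,0],[1,-0.04,0,0,0]]'
python3 -m handwheel '[[1,-0.015,0,0,0],[1,-0.03,0,0,0],[1,-0.03,0,0,0]]'
python3 - <<'E'
from h import *
c=cam("top");crop(c,195,180,120,110,6,"pics/tl4.png")
print(get_obs()["wrist_force"],get_obs()["ee_pos"])
E
```

```text
time: 5.3
ee_pos: [0.4775, 0.2504, 0.1021]
tcp_rot: [180.0, 0.3, 2.1]
wrist_force: [-8.7, -3.4, 3.4]
opening: -0.0002
time: 5.8
ee_pos: [0.437, 0.2504, 0.1023]
tcp_rot: [180.0, 0.2, 2.1]
wrist_force: [-0.8, -0.1, -0.4]
opening: 0.0003
time: 6.1
ee_pos: [0.4059, 0.2504, 0.1026]
tcp_rot: [180.0, 0.2, 2.2]
wrist_force: [0.4, 1.3, 0.1]
opening: -0.0001
[-0.6872047  -0.26584363  0.66854342] [0.40677982 0.25054037 0.10264694]
```

View pics/tl4.png

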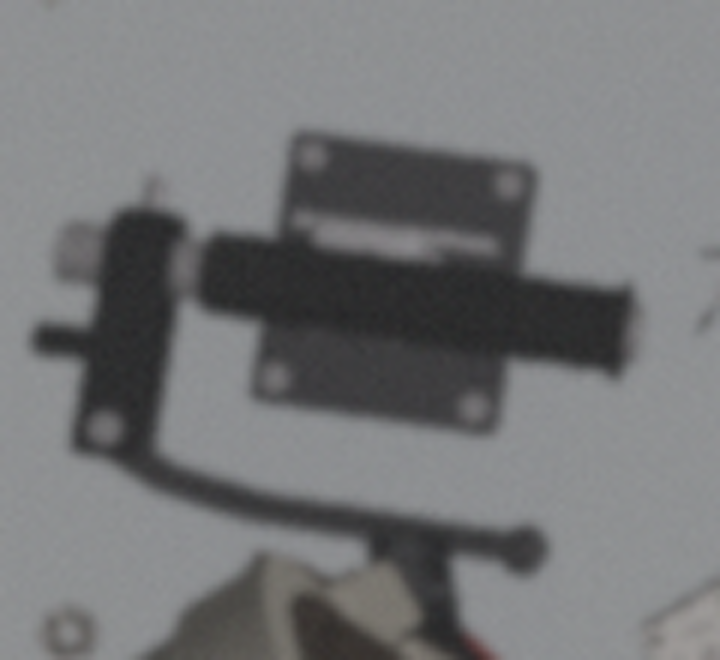

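```bash
python3 -m handwheel '[[1,0,0,0.04,0],[1,0,0,0.08,0],[1,0.01,-0.04,0.08,-4],[1,0.02,-0.08,0.08,-8],[1,0.02,-0.08,0.08,-8]]'
python3 -m handwheel '[[1,0.01,-0.045,0,-3],[1,0.018,-0.09,0,-5],[1,0.018,-0.1325,0,-5],[1,0.018,-0.1325,0,-5]]'
python3 -m handwheel '[[1,0,0,-0.04,0],[1,0,0,-0.08,0],[1,0,0,-0.08,0]]'
python3 - <<'E'
from h import *
c=cam("top");crop(c,315,180,120,100,6,"pics/tr1.png")
c=cam("side");crop(c,235,125,160,140,5,"pics/s3.png");print(get_obs()["ee_pos"],get_obs()["wrist_force"],get_obs()["tcp_rot"])
E
```

```text
time: 6.65
ee_pos: [0.4283, 0.1673, 0.1832]
tcp_rot: [180.0, 0.1, -6.2]
wrist_force: [-0.2, 0.9, -0.4]
opening: 0.0002
time: 7.05
ee_pos: [0.4468, 0.0312, 0.1832]
tcp_rot: [179.9, 0.0, -11.4]
wrist_force: [0.7, -0.1, -0.6]
opening: -0.0001
time: 7.35
ee_pos: [0.4443, 0.0312, 0.0985]
tcp_rot: [179.8, 0.4, -11.4]
wrist_force: [0.1, -0.0, 0.1]
opening: 0.0001
[0.44681983 0.03156769 0.10385832] [1.08628915 0.12548804 1.31633795] [ 1.79898132e+02  5.61830602e-02 -1.13817678e+01]
```

View pics/tr1.png

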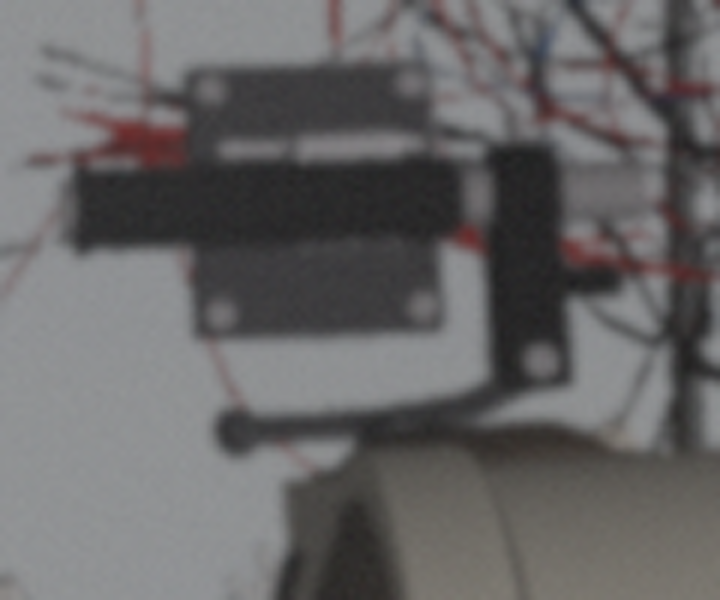

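View pics/s3.png

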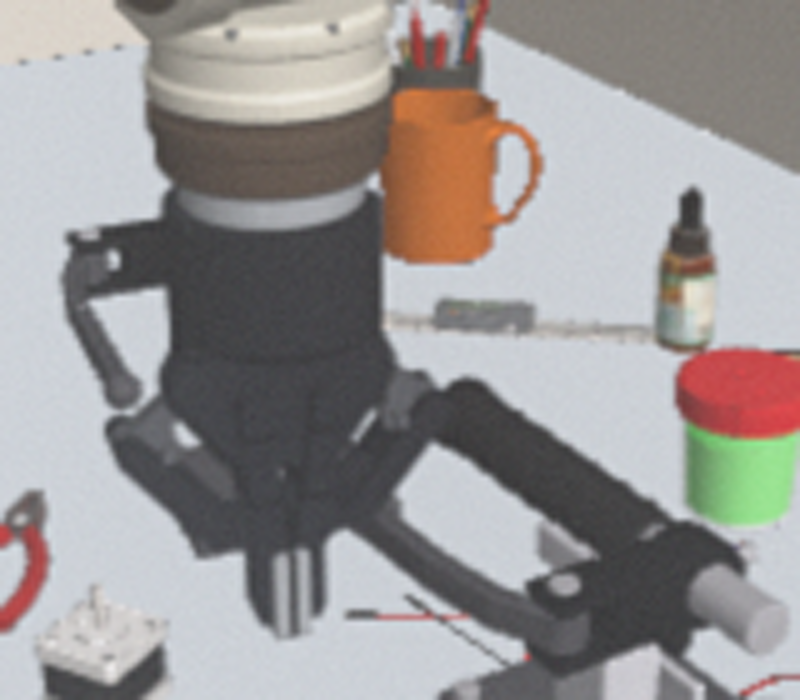

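```bash
python3 -m handwheel '[[1,0.01,0.008,-0.001,0],[1,0.025,0.008,-0.001,0],[1,0.025,0.008,-0.001,0]]'
python3 -m handwheel '[[1,0.005,0,0,0],[1,0.01,-0.001,0,0],[1,0.01,-0.001,0,0]]'
python3 -m handwheel '[[1,0.005,-0.001,0,0],[1,0.01,-0.0015,0,0],[1,0.01,-0.0015,0,0]]'
```

```text
time: 7.75
ee_pos: [0.4745, 0.0405, 0.1049]
tcp_rot: [180.0, -0.1, -11.3]
wrist_force: [-0.7, 0.6, -0.4]
opening: -0.0003
time: 8.05
ee_pos: [0.485, 0.0396, 0.1053]
tcp_rot: [180.0, -0.2, -11.3]
wrist_force: [-1.0, -0.7, 1.1]
opening: -0.0
time: 8.35
ee_pos: [0.4953, 0.0381, 0.1051]
tcp_rot: [180.0, -0.1, -11.3]
wrist_force: [-2.9, 3.5, -0.2]
opening: 0.0002
```

```bash
python3 -m handwheel '[[1,0.003,-0.0005,0,0],[1,0.006,-0.001,0,0],[1,0.006,-0.001,0,0]]'
python3 -m handwheel '[[1,0.002,0,0,0],[1,0.002,0,0,0]]'
python3 - <<'E'
from h import *
c=cam("top");crop(c,315,180,120,100,6,"pics/tr2.png")
E
```

```text
time: 8.65
ee_pos: [0.5014, 0.0373, 0.105]
tcp_rot: [-180.0, -0.1, -11.3]
wrist_force: [-3.4, 2.8, 0.2]
opening: 0.0001
time: 8.85
ee_pos: [0.5035, 0.0376, 0.105]
tcp_rot: [-180.0, -0.1, -11.3]
wrist_force: [-2.6, 4.3, 0.6]
opening: 0.0001
```

View pics/tr2.png

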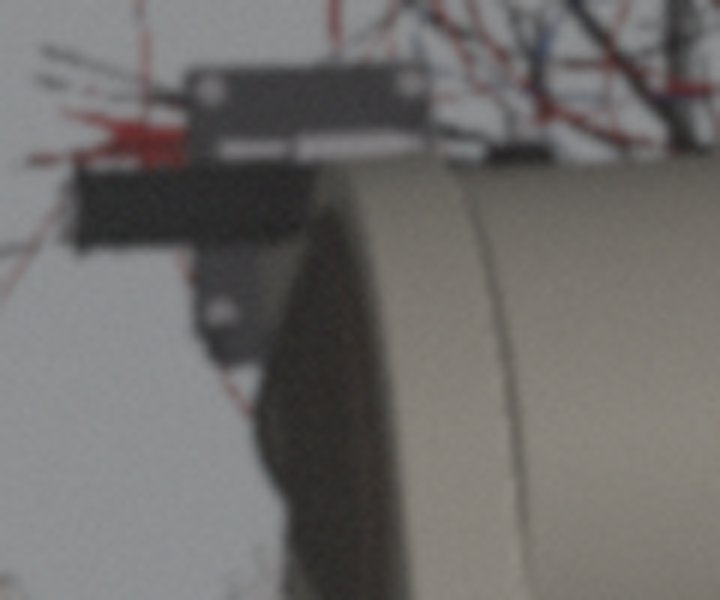

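```bash
python3 -m handwheel '[[1,0.002,0,0,0],[1,0.002,0,0,0]]'
python3 -m handwheel '[[1,0.0015,0,0,0],[1,0.0015,0,0,0]]'
python3 -m handwheel '[[1,0.001,0,0,0],[1,0.001,0,0,0]]'
```

```text
time: 9.1
ee_pos: [0.5054, 0.0378, 0.105]
tcp_rot: [-179.9, -0.1, -11.3]
wrist_force: [-2.7, 4.7, 1.0]
opening: -0.0
time: 9.3
ee_pos: [0.5069, 0.0379, 0.105]
tcp_rot: [-179.9, -0.0, -11.3]
wrist_force: [-3.7, 3.0, 2.4]
opening: -0.0002
time: 9.5
ee_pos: [0.5073, 0.038, 0.105]
tcp_rot: [-179.9, 0.0, -11.3]
wrist_force: [-6.3, 2.7, 3.0]
opening: -0.0001
```

Stop reached; one more small push as with the first lever, then check.

```bash
python3 -m handwheel '[[1,0.001,0,0,0],[1,0.001,0,0,0]]'
python3 -m handwheel '[[1,0.001,0,0,0],[1,0.001,0,0,0],[1,0.001,0,0,0],[1,0.001,0,0,0],[1,0.001,0,0,0]]'
python3 - <<'E'
from h import *
c=cam("top");crop(c,315,180,120,100,6,"pics/tr3.png");cv2.imwrite("pics/top3.png",c["color"])
print([list((proj(c,np.append([.5238,-.0376]+R.from_euler('z',-a).as_matrix()[:2,:2]@np.array([.4989-.5238,.0679+.0376]),.115))-[315,180])*6) if 0 else ((proj(c,np.append(np.array([.5238,-.0376])+R.from_euler('z',-a).as_matrix()[:2,:2]@np.array([-.0249,.1055]),.115))-[315,180])*6).round() for a in (0,.28,.31,.34)])
c=cam("side");crop(c,235,125,160,140,5,"pics/s4.png");cv2.imwrite("pics/side3.png",c["color"]);print(get_obs()["ee_pos"],get_obs()["wrist_force"])
E
```

```text
time: 9.7
ee_pos: [0.5074, 0.038, 0.1049]
tcp_rot: [-179.9, 0.2, -11.3]
wrist_force: [-8.3, 3.3, 4.1]
opening: -0.0003
time: 10.2
ee_pos: [0.5075, 0.038, 0.1049]
tcp_rot: [-180.0, 0.3, -11.3]
wrist_force: [-9.7, 2.7, 4.4]
opening: -0.0004
[array([235., 432.]), array([226., 347.]), array([227., 338.]), array([227., 329.])]
[0.50744946 0.03801739 0.10492531] [-8.55485689  2.56877094  3.61687393]
```

View pics/tr3.png

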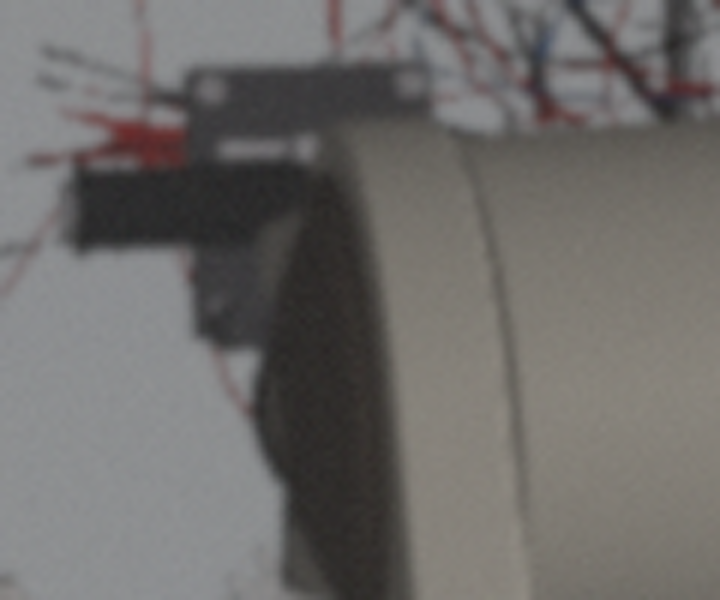

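View pics/s4.png

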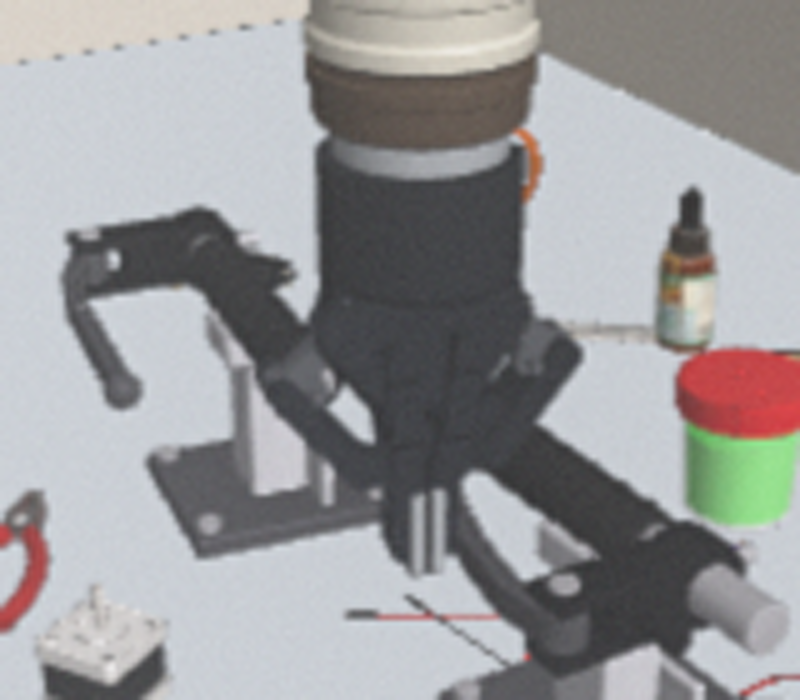

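View pics/top3.png

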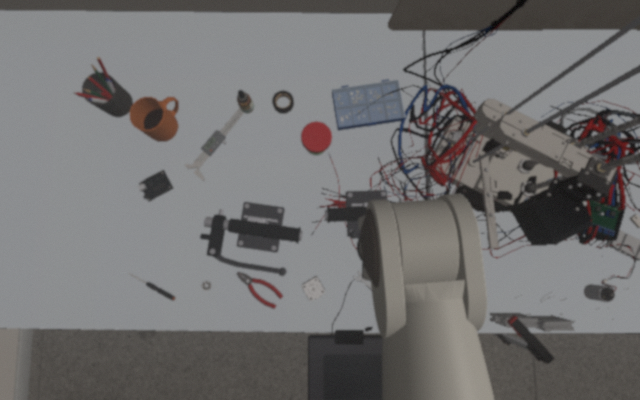

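```bash
python3 -c "
from workcell import job_done,get_obs
print(get_obs()['wrist_force']);print(job_done())"
```

```text
[-8.55485689  2.56877094  3.61687393]
the job is handed in; nothing more can be done
None
```

I pressed both levers with closed fingers, the long one first, and handed the job in at about 10.3 s while still holding the short lever against its stop.

- **Long lever:** I pressed it with the back of one finger until it stopped moving at about 8.5 N. I held it there for about 1.1 s and backed off. The top view showed its end ball back at the same pixels as at the start.
- **Short lever:** I pressed it the same way until it stopped, with the tool steady at x = 0.5075 m. The push was still about 8.5–9.7 N when I handed in. In the last top view the end ball is at roughly the height expected for 0.34 rad, but the arm partly hides it, so I could only read it approximately.
- **Surroundings:** The last top picture shows the cutters, motor and jar where they were. The spanner and bearing were not checked one by one.
- **Bars and rear faces:** I had no direct contact check on these. From the heights I measured, the fingers and linkage stayed clear. Each lever also stopped where its built-in stop was expected.
- **Disagreements:** The two cameras differed by about 4 mm, so I found the contact and the stops by feel. At each stop there was also about 3–4 N sideways and 3–4 N upward force. I put this down to rubbing and slight tool tilt.

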